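# Find the rocking tub lid and clip it home

### The arm

A 6-joint arm with a two-finger parallel gripper is mounted at the origin on the work surface. World frame = base frame: x ahead of the robot, y to its left, z up, the work surface at z = 0. Lengths are in m, angles in rad, forces in N, time in s.
With the tool pointing down it reaches from about 0.325 to 0.875 m from the base axis. Payload 4.4 kg.
Tool frame: the origin (TCP) lies at the very end of the fingers, on their centre line; the grasp point (between the pads) lies r.tcp_to_grasp behind it (r.tcp_to_grasp is the distance from the TCP to the grasp point, in m); z points along the fingers, y is the line along which they close (so a half turn about z gives the same grasp; the last joint's range is limited). The gripper opens to 85 mm and grips with 20 to 120 N. Pads are 22 mm wide; open, the fingers measure 114 mm over their backs; the gripper's body (76 mm by 85 mm) begins 54 mm behind the grasp point. The pads swing forward as they close: fully open they stand 13 mm farther back than shut.
Start: joints at [1.115, 0.207, 1.542, -0, 1.393, -0.15], TCP at [0.173, 0.548, 0.231] pointing down, gripper open.
Joint ranges: [-2.73, 2.73], [-0.86, 2.22], [0.23, 2.46], [-1.11, 4.25], [0.08, 2.63], [-2.82, 2.82]. Speed limits (rad/s): [2.79, 2.79, 3.14, 3.14, 3.14, 3.14].

### API

Orientations are given as a unit quaternion [x, y, z, w].
In Python, from plant import r gives the robot as it stands.
- The arm moves only by the tool move_arm, never from a script. Its argument "motion" is a list of rows, each a list of 2 entries, a list of its own where there are three numbers: the shift along the world's x, y, z normalised to -1 to 1, where 1 is 0.2 m, then the turn about the world's z normalised to -1 to 1, where 1 is 180 degrees. In form: [[[tx, ty, tz], twist], ...]. A call has 1 to 10 rows; each row is the pose to reach, as a shift and turn from the pose commanded when the call began, turning the shorter way round; what a row does not reach only later rows make up. A row lasts 1/10 s, in which the tool goes at most 50 mm and 8.59 degrees, less where a joint would pass 70% of its speed; a pose out of reach is approached as far as the arm can. A call with a number of a shift or a turn outside -1 to 1 is refused whole. A call with a gripper value outside its range is refused whole. "claw" is the closure, from 0 (fully open) to 1 (shut), set as the call begins (left out, the last holds). The fingers move at their own pace and stop on an object; "force" is the grip in N (left out, the last holds). Time passes only in rows, so rows that repeat a pose let the fingers close. It gives the time, the measured TCP pose, the force, the opening and the grip force at its end, in the units of the state.
- r.read_state(): the state, without advancing time (a new reading comes with each control period).
- r.read_camera(name): name is "side" or "top"; returns a dict with "image" (384x512x3 uint8, red, green, blue), "mtx" (3x3 intrinsics, pixels), "k1" (the pictures are not rectified: a ray, as slopes to the right and down, at radius r is drawn at 1 + k1 r^2 times it, then the intrinsics apply), "pose" (4x4, takes a point from camera to world coordinates). Camera axes: x right, y up, looking along -z (the intrinsics and any distortion apply to the point x, -y, -z); pixel columns grow to the right and rows downward; lengths in m; the calibration is good to about 2 mm. A picture is of the moment at which its call begins. There is no depth.
- r.job_done(): hands the job in; it is judged then, once.
Trained networks look in a picture, given as the dict that the camera call returned (one of the last four; its "shot" number tells which), for a name from the list of things; names that differ only in an ending like _2 or _b are one class to them, and where a whole thing is asked for, a point or a joint stands for the part that bears it (a point fixed in the world has none). Each returns a list of dicts, best first, with "conf" (0 to 1); they miss things now and then, are a little off and sometimes report something else, mostly with a low value. They report only what shows in the picture. A call takes as long as a camera call. They do not tell look-alikes from the thing itself.
- r.find_in(name, picture): "rect" ([centre column, centre row, width, height] in pixels, round what is visible of it).
- r.cut_out(name, picture): "pixels" (384x512 bool, what is visible of it) and "rect" ([centre column, centre row, width, height] in pixels, round what is visible of it).
The state is a dict: "time": time; "joints": joint angles; "joint_vel": joint speeds; "joint_efforts": joint torques, N m; "ee_pos": TCP position; "orientation": TCP orientation; "force": force on the tool from outside, world axes, zero at the start; "ft_torque": the same for the moment, N m; "opening": finger opening in m; "finger_force": force on a finger pad.
Only numpy, scipy, OpenCV 4.12 (cv2) and the standard library are available. Lean on these libraries where they do the work, as an engineer would, in place of code of your own. Each camera call takes 0.05 s, during which the arm holds its last target. There are 200 camera calls.

### The job

One of the four button tubs in the wooden tray is not clipped shut. Press down on the ends of the lids with a fingertip until you find the one that rocks, then press that lid down in its middle until it clips fully home and all four lids lie flat on their tubs. Do not lift any lid, and leave the other things on the counter where they are.

Things in the scene. Friction and masses are not known exactly. Their poses are not given: they have to be found in the camera images.
- tray: wooden tray with four open-topped frosted plastic tubs (each 120 x 82 x 60 mm, fixed, rim 68 mm above the counter) in a row along its y axis at y = -168, -56, 56 and 168 mm; 152 x 476 x 28 mm, fixed to the counter; origin at the centre of its underside, x axis along the lids' long axes
- lid_1: Free frosted-plastic lid, one of four identical ones, each on its own tub. Flat plate 124 x 82 x 4 mm, long axis = its x axis; origin at the centre of the plate's underside, top face 4 mm above it; an 8 mm deep lip below enters the tub. Which of the four is not clipped changes from run to run.
- lid_2: Free frosted-plastic lid, one of four identical ones, like lid_1. Two springy clips on its tub, at the middle of the lid's long edges (lid y = +41 and -41 mm, 24 mm long), snap over the edge. Clipped: origin 68 mm above the counter, firm wherever it is pressed.
- lid_3: Free frosted-plastic lid, one of four identical ones, like lid_1. An unclipped lid rests level on its two clip noses, 3.8 mm too high, and see-saws about the line between them: pressed 40 to 50 mm from its middle along x, it yields to under 1 N and tips about 0.07 rad until that end meets the rim, the other end rising. Let go, it swings back level. Pressing an end (under 15 N) does not clip it.
- lid_4: Free frosted-plastic lid, one of four identical ones, like lid_1. An unclipped lid snaps down by 3.8 mm when its middle, between the clips (within 10 mm), is pressed slowly with 8 to 15 N (up to 25 N does no harm); below 5 N the middle hardly yields.
- jar: closed glass jar with brass cap, 64 mm across, 85 mm tall, standing; origin at the centre of its underside. To be left alone.
- spool: wooden thread spool, 34 mm across, 55 mm tall, standing; origin at the centre of its underside. To be left alone.
- button_tube: clear tube of brown buttons with a white cap, 28 mm across, 85 mm tall, standing; origin at the centre of its underside. To be left alone.
There are look-alikes about, which are no part of the job. What is shaped like the lid_1 but blue is not meant. Leave any purple look-alike of the lid_2 alone.

How it is judged:
On the way:
1. the unclipped lid has been made to rock by pressing one of its ends (((angle between lid_1's own z axis and vertical above 0.03 rad and contact force between the fingers and lid_1 above 0.1 N) or (angle between lid_2's own z axis and vertical above 0.03 rad and contact force between the fingers and lid_2 above 0.1 N) or (angle between lid_3's own z axis and vertical above 0.03 rad and contact force between the fingers and lid_3 above 0.1 N) or (angle between lid_4's own z axis and vertical above 0.03 rad and contact force between the fingers and lid_4 above 0.1 N))), for 0.1 s.
At the end, for the whole second after the job is handed in: all four lids lie on their tubs at rest, clipped: each lid's origin is less than 1.5 mm above the rim (below 69.5 mm), and it is level within 0.02 rad (height (world z) of each of lid_1, lid_2, lid_3, lid_4 below 0.0695 m and angle between each of lid_1, lid_2, lid_3, lid_4's own z axis and vertical below 0.02 rad and linear speed of each of lid_1, lid_2, lid_3, lid_4 below 0.01 m/s); the robot touches nothing.
It fails at once if a lid is lifted (more than 10 mm above its seat) (height (world z) of any of lid_1, lid_2, lid_3, lid_4 above 0.078 m).
It fails at once if a bystander (jar, spool or button tube) is moved more than 25 mm or tipped (distance of any of jar, spool, button_tube from where it was at the start of the episode above 0.025 m or angle between any of jar, spool, button_tube's own z axis and vertical above 0.3 rad).
It also fails if it takes over 48 s, if anything falls off the work surface, if the arm or the gripper's body presses on something with over 40 N, if the wrist force passes 120 N, or if a joint passes its speed limit or range.

## Working session

There is one attempt and no reset: what is moved stays moved. The work goes in short steps, Python scripts to look and compute and a tool call to move; the robot and the scene stay as the last step left them, time stands still between calls to the robot, and variables do not carry over. Pictures are saved under pics/ and viewed, at most 10 in all, crops included, and the job is handed in when it is done.

Besides the shell and the picture viewer there is one more tool, called after ">>>" by a JSON object that holds its "name" and its "arguments". move_arm: Moves the arm, as the interface text tells. Its arguments: {"type":"object","properties":{"motion":{"type":"array","items":{"type":"array"}},"claw":{"type":"number"},"force":{"type":"number"}},"required":["motion"]}

```bash
ls; mkdir -p pics; cat > h.py <<'E'
import numpy as np, cv2
from plant import r
def ray(p,uv):
    m=p["mtx"]; k=p["k1"]
    d=np.array([(uv[0]-m[0,2])/m[0,0],(uv[1]-m[1,2])/m[1,1]]); s=d.copy()
    for _ in range(20): s=d/(1+k*(s@s))
    P=np.array(p["pose"]); return P[:3,3],P[:3,:3]@np.array([s[0],-s[1],-1.])
def at_z(p,uv,z):
    o,d=ray(p,uv); return o+d*(z-o[2])/d[2]
def two(p,a,q,b):
    o,d=ray(p,a);O,D=ray(q,b)
    t=np.linalg.lstsq(np.c_[d,-D],O-o,rcond=None)[0]; A=o+d*t[0];B=O+D*t[1]
    return (A+B)/2,np.linalg.norm(A-B)
E
python3 - <<'E'
from h import *
a=r.read_camera("top");b=r.read_camera("side")
import pickle;pickle.dump((a,b),open("shots.pkl","wb"))
for n,p in(("top",a),("side",b)):
    cv2.imwrite(f"pics/{n}.png",cv2.resize(p["image"][:,:,::-1],(800,600)))
    for o in("lid_1","tray","jar","spool","button_tube"):
        print(n,o,[(np.round(x["rect"]).tolist(),round(x["conf"],2)) for x in r.find_in(o,p)])
    print(np.round(p["pose"],3).tolist())
E
```

```text
pics
top lid_1 [([258.0, 258.0, 46.0, 43.0], 0.96), ([177.0, 193.0, 30.0, 43.0], 0.87), ([258.0, 191.0, 32.0, 43.0], 0.83), ([335.0, 137.0, 32.0, 40.0], 0.83), ([217.0, 192.0, 32.0, 45.0], 0.73), ([295.0, 191.0, 27.0, 45.0], 0.56)]
top tray [([237.0, 195.0, 165.0, 56.0], 0.6)]
top jar [([397.0, 209.0, 29.0, 26.0], 0.85)]
top spool [([271.0, 120.0, 6.0, 16.0], 0.59)]
top button_tube []
[[-0.024, 0.99, -0.14, 0.404], [-1.0, -0.024, -0.001, -0.001], [-0.005, 0.14, 0.99, 1.046], [0.0, 0.0, 0.0, 1.0]]
side lid_1 [([248.0, 187.0, 59.0, 31.0], 0.85), ([348.0, 246.0, 58.0, 40.0], 0.83), ([230.0, 164.0, 52.0, 25.0], 0.68), ([176.0, 225.0, 39.0, 42.0], 0.65), ([264.0, 214.0, 60.0, 41.0], 0.59), ([215.0, 146.0, 48.0, 21.0], 0.57), ([325.0, 188.0, 13.0, 23.0], 0.2)]
side tray [([247.0, 204.0, 117.0, 112.0], 0.56)]
side jar [([303.0, 323.0, 34.0, 50.0], 0.74), ([323.0, 188.0, 11.0, 23.0], 0.22)]
side spool [([325.0, 186.0, 12.0, 22.0], 0.58)]
side button_tube [([203.0, 123.0, 13.0, 28.0], 0.54)]
[[0.906, 0.268, -0.327, 0.209], [-0.423, 0.593, -0.686, -0.734], [0.01, 0.759, 0.651, 0.744], [0.0, 0.0, 0.0, 1.0]]
```

View pics/top.png

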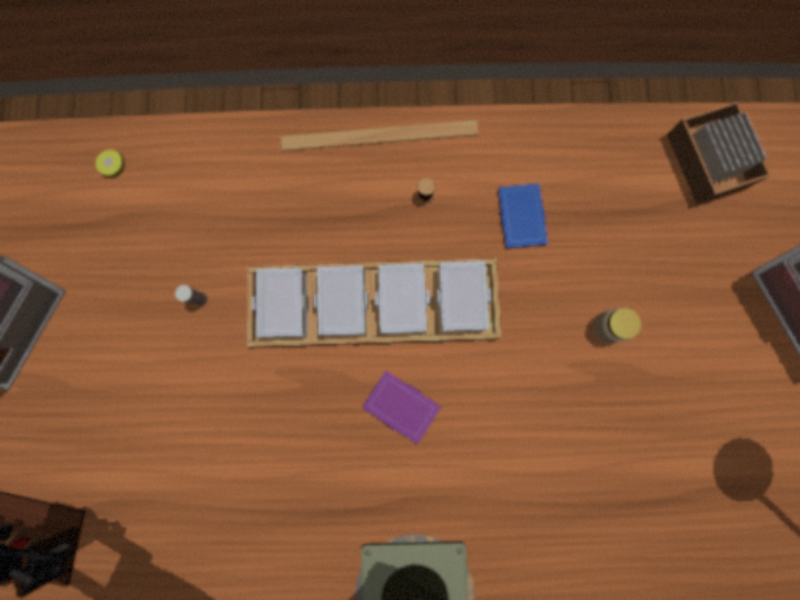

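View pics/side.png

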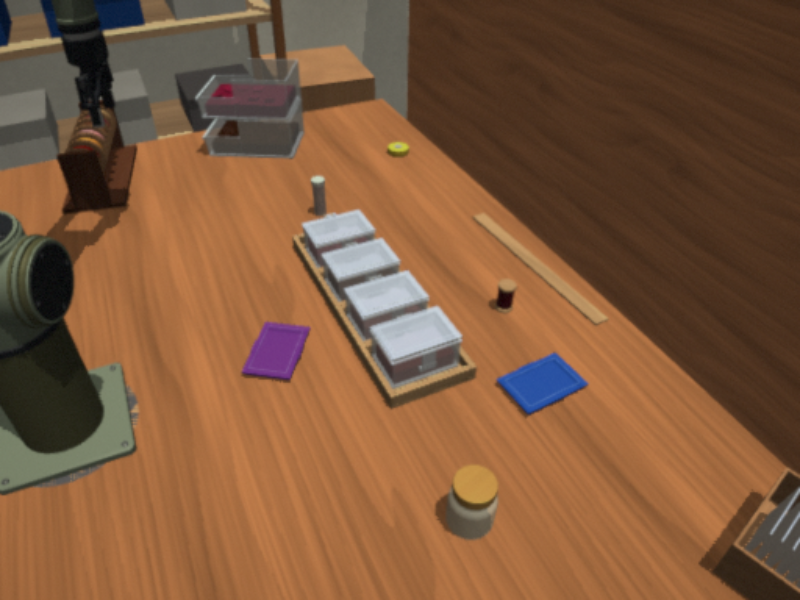

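```bash
python3 - <<'E'
from h import *
import pickle;a,b=pickle.load(open("shots.pkl","rb"))
for u,v in (((177,193),(215,146)),((217,192),(230,164)),((258,191),(248,187)),((295,191),(264,214)),((258,258),(176,225)),((335,137),(348,246)),((397,209),(303,305)),((271,120),(325,180))):
    P,e=two(a,u,b,v);print(P.round(4),round(e,4),at_z(a,u,.072).round(4))
s=r.read_state();print(s["time"],s["ee_pos"],s["orientation"],s["force"],r.tcp_to_grasp)
E
```

```text
[0.5375 0.2383 0.0632] 0.0018 [0.5371 0.2359 0.072 ]
[0.5381 0.1223 0.0716] 0.0017 [0.5372 0.1225 0.072 ]
[0.5399 0.0059 0.073 ] 0.0057 [0.5373 0.0068 0.072 ]
[ 0.5374 -0.0987  0.0658] 0.0037 [ 0.5348 -0.0974  0.072 ]
[0.3436 0.0128 0.0065] 0.0088 [0.3515 0.011  0.072 ]
[ 0.7091 -0.2341  0.0051] 0.0005 [ 0.6893 -0.2191  0.072 ]
[ 0.4801 -0.3791  0.0877] 0.0099 [ 0.4767 -0.3832  0.072 ]
[ 0.754  -0.0379  0.0575] 0.0089 [ 0.7446 -0.0357  0.072 ]
0.6 [0.17312811 0.54835894 0.23134538] [1.52299852e-01 9.88334331e-01 5.76484081e-05 3.18401468e-05] [ 0.43616919  1.010245   -0.0503098 ] 0.0187
```

The four frosted lids sit in the tray at (280,302), (341,300), (402,298) and (464,297) in the enlarged top view. The blue plate (523,215) and the purple plate (402,407) are loose look-alikes on the counter. The jar is at (622,324), the spool at (426,189) and the tube at (185,295). I'll refine the lid poses and confirm them in a crop.

```bash
python3 - <<'E'
from h import *
import pickle;a,b=pickle.load(open("shots.pkl","rb"))
im=a["image"]; hsv=cv2.cvtColor(im,cv2.COLOR_RGB2HSV)
m=((hsv[...,1]<70)&(hsv[...,2]>130)).astype(np.uint8)
m[:160]=0;m[225:]=0;m[:,:155]=0;m[:,320:]=0
m=cv2.morphologyEx(m,cv2.MORPH_OPEN,np.ones((9,9)))
n,l,s,c=cv2.connectedComponentsWithStats(m)
C=[]
for i in range(1,n):
    if s[i,4]<300: continue
    R=cv2.minAreaRect(np.argwhere(l==i)[:,::-1].astype(np.float32))
    P=at_z(a,R[0],.072);C.append(P)
    box=np.array([at_z(a,q,.072)[:2] for q in cv2.boxPoints(R)])
    print(np.round(R[0],1),s[i,4],P.round(4),[round(float(np.linalg.norm(box[k]-box[k-1])),4) for k in (1,2)])
C=np.array(C);d=C[C[:,1].argmax()]-C[C[:,1].argmin()];print("mean",C.mean(0).round(4),"yaw",-np.arctan(d[0]/d[1]),np.linalg.norm(d[:2])/3)
ca=im[155:230,150:325];cb=b["image"][125:265,180:310]
f=lambda x:cv2.resize(x,(700,290) if x is ca else (300,300),interpolation=2)
o=np.zeros((600,700,3),np.uint8);o[:290]=f(ca);o[300:,:300]=f(cb);cv2.imwrite("pics/crop.png",o[:,:,::-1])
E
```

```text
[297.  188.5] 1320 [ 0.5417 -0.1033  0.072 ] [0.0854, 0.1226]
[257.5 190. ] 1338 [0.5402 0.0082 0.072 ] [0.0882, 0.1252]
[178.5 193. ] 1283 [0.537  0.2316 0.072 ] [0.0833, 0.1254]
[218.  191.5] 1352 [0.5386 0.1197 0.072 ] [0.0913, 0.1223]
mean [0.5394 0.064  0.072 ] yaw 0.01410162711183454 0.11166433210275178
```

View pics/crop.png

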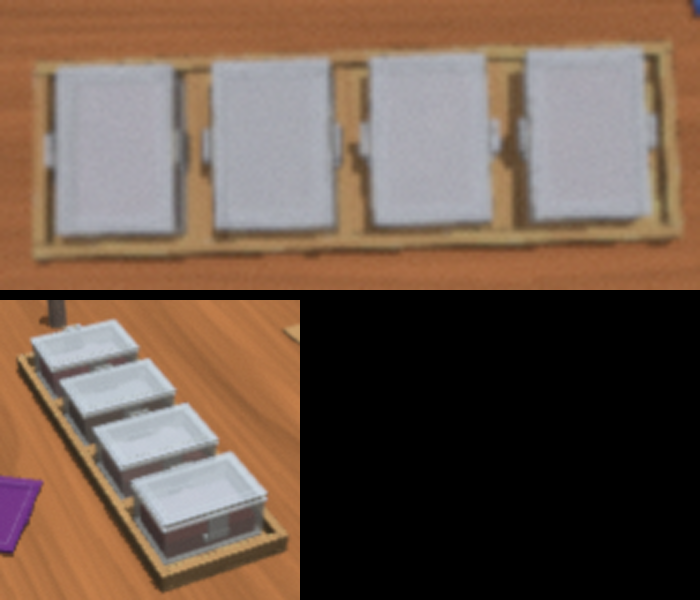

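The crop confirms four frosted lids with clips, spaced 111.7 mm apart (112 expected). I'll probe the near ends with the fingers shut, starting at the y=+0.232 lid.

>>> {"name": "move_arm", "arguments": {"motion": [[[0.25, -0.25, 0], 0.045], [[0.5, -0.5, 0], 0.09], [[0.75, -0.75, 0], 0.102], [[1, -1, 0], 0.102], [[1, -1, 0], 0.102], [[1, -1, 0], 0.102], [[1, -1, 0], 0.102]], "claw": 1, "force": 40}}

```text
time: 1.3
ee_pos: [0.3764, 0.3453, 0.2316]
orientation: [-0.004, 1.0, -0.0, 0.001]
force: [-0.2, 0.8, -0.3]
opening: 0.0
finger_force: 0.0
```

>>> {"name": "move_arm", "arguments": {"motion": [[[0.15, -0.15, 0], 0], [[0.3, -0.3, -0.1], 0], [[0.45, -0.45, -0.3], 0], [[0.56, -0.585, -0.5], 0], [[0.56, -0.585, -0.6], 0], [[0.56, -0.585, -0.6], 0], [[0.56, -0.585, -0.6], 0], [[0.56, -0.585, -0.6], 0]]}}

```text
time: 2.1
ee_pos: [0.486, 0.2329, 0.1134]
orientation: [-0.008, 1.0, 0.001, 0.002]
force: [0.5, 0.5, 0.1]
opening: -0.0001
finger_force: 0.0
```

>>> {"name": "move_arm", "arguments": {"motion": [[[0, 0, -0.08], 0], [[0, 0, -0.15], 0], [[0, 0, -0.17], 0], [[0, 0, -0.18], 0], [[0, 0, -0.19], 0], [[0, 0, -0.19], 0], [[0, 0, -0.19], 0], [[0, 0, -0.19], 0]]}}

```text
time: 2.9
ee_pos: [0.4855, 0.2314, 0.0737]
orientation: [-0.007, 1.0, 0.0, 0.0]
force: [0.7, 0.1, -0.3]
opening: -0.0001
finger_force: 0.0
```

```bash
python3 - <<'E'
from h import *
f=[]
for i in range(4):
    r.read_camera("side"); f.append(r.read_state()["force"])
s=r.read_state();print(np.mean(f,0).round(2),np.std(f,0).round(2),s["ee_pos"],s["time"])
E
```

```text
[ 0.01  0.24 -0.21] [0.48 0.46 0.23] [0.48524441 0.23132315 0.07342959] 3.1
```

>>> {"name": "move_arm", "arguments": {"motion": [[[0, 0, -0.005], 0], [[0, 0, -0.01], 0], [[0, 0, -0.01], 0], [[0, 0, -0.01], 0]]}}

```text
time: 3.5
ee_pos: [0.4853, 0.2313, 0.0721]
orientation: [-0.007, 1.0, -0.0, 0.0]
force: [-2.4, -1.3, 4.9]
opening: -0.0001
finger_force: 2.5
```

>>> {"name": "move_arm", "arguments": {"motion": [[[0, 0, -0.005], 0], [[0, 0, -0.01], 0], [[0, 0, -0.01], 0], [[0, 0, -0.01], 0]]}}

```text
time: 3.9
ee_pos: [0.4853, 0.2314, 0.0719]
orientation: [-0.007, 1.0, -0.0, -0.0]
force: [-5.7, -2.8, 17.0]
opening: 0.0003
finger_force: 8.2
```

Firm at 72.0 mm, which is the clipped height. Next lid.

>>> {"name": "move_arm", "arguments": {"motion": [[[0, 0, 0.1], 0], [[0, -0.2, 0.11], 0], [[0.008, -0.4, 0.11], 0], [[0.008, -0.56, 0.11], 0], [[0.008, -0.56, 0.08], 0], [[0.008, -0.56, 0.05], 0], [[0.008, -0.56, 0.03], 0], [[0.008, -0.56, 0.02], 0], [[0.008, -0.56, 0.02], 0], [[0.008, -0.56, 0.02], 0]]}}

```text
time: 4.9
ee_pos: [0.4867, 0.12, 0.0732]
orientation: [-0.008, 1.0, 0.0, -0.0]
force: [0.4, 0.5, 0.4]
opening: -0.0
finger_force: 0.0
```

```bash
python3 - <<'E'
from h import *
f=[]
for i in range(6):
    r.read_camera("side"); f.append(r.read_state()["force"])
s=r.read_state();print(np.mean(f,0).round(2),np.std(f,0).round(2),s["ee_pos"],s["time"])
E
```

```text
[-0.22 -0.02  0.14] [0.37 0.32 0.51] [0.48688901 0.11939935 0.07347382] 5.2
```

>>> {"name": "move_arm", "arguments": {"motion": [[[0, 0, -0.005], 0], [[0, 0, -0.01], 0], [[0, 0, -0.01], 0], [[0, 0, -0.01], 0]]}}

```text
time: 5.6
ee_pos: [0.4869, 0.1193, 0.072]
orientation: [-0.007, 1.0, 0.0, 0.0]
force: [-1.1, 0.4, 5.1]
opening: 0.0002
finger_force: 2.6
```

>>> {"name": "move_arm", "arguments": {"motion": [[[0, 0, 0.09], 0], [[0, -0.2, 0.1], 0], [[0.008, -0.4, 0.1], 0], [[0.008, -0.56, 0.1], 0], [[0.008, -0.56, 0.07], 0], [[0.008, -0.56, 0.04], 0], [[0.008, -0.56, 0.02], 0], [[0.008, -0.56, 0.01], 0], [[0.008, -0.56, 0.01], 0], [[0.008, -0.56, 0.01], 0]]}}

```text
time: 6.6
ee_pos: [0.4883, 0.0081, 0.0732]
orientation: [-0.008, 1.0, 0.0, -0.0]
force: [0.5, 0.3, 1.0]
opening: 0.0003
finger_force: 0.0
```

```bash
python3 - <<'E'
from h import *
f=[]
for i in range(6):
    p=r.read_camera("side"); s=r.read_state();f.append(list(s["force"])+[s["finger_force"]])
print(np.mean(f,0).round(2),np.std(f,0).round(2),s["ee_pos"],s["time"])
cv2.imwrite("pics/press3.png",cv2.resize(p["image"][125:265,180:320,::-1],(600,600),interpolation=2))
E
```

```text
[ 0.07  0.16 -0.02  0.  ] [0.29 0.51 0.32 0.  ] [0.48850791 0.00738461 0.07348634] 6.9
```

>>> {"name": "move_arm", "arguments": {"motion": [[[0, 0, -0.005], 0], [[0, 0, -0.01], 0], [[0, 0, -0.01], 0], [[0, 0, -0.01], 0]]}}

```text
time: 7.3
ee_pos: [0.4885, 0.0073, 0.072]
orientation: [-0.007, 1.0, -0.0, 0.0]
force: [-2.7, 0.6, 6.1]
opening: -0.0001
finger_force: 2.7
```

Clipped too. Last lid.

>>> {"name": "move_arm", "arguments": {"motion": [[[0, 0, 0.09], 0], [[0, -0.2, 0.1], 0], [[0.008, -0.4, 0.1], 0], [[0.008, -0.56, 0.1], 0], [[0.008, -0.56, 0.07], 0], [[0.008, -0.56, 0.04], 0], [[0.008, -0.56, 0.02], 0], [[0.008, -0.56, 0.01], 0], [[0.008, -0.56, 0.01], 0], [[0.008, -0.56, 0.01], 0]]}}

```text
time: 8.3
ee_pos: [0.4898, -0.1037, 0.0731]
orientation: [-0.008, 1.0, 0.0, -0.0]
force: [-0.5, 0.5, 1.4]
opening: 0.0003
finger_force: 0.2
```

```bash
python3 - <<'E'
from h import *
f=[]
for i in range(6):
    p=r.read_camera("side"); s=r.read_state();f.append(list(s["force"])+[s["finger_force"]])
print(np.mean(f,0).round(2),np.std(f,0).round(2),s["ee_pos"],s["time"])
cv2.imwrite("pics/press4.png",cv2.resize(p["image"][125:265,180:320,::-1],(600,600),interpolation=2))
E
```

```text
[0.11 0.47 0.16 0.06] [0.39 0.46 0.66 0.01] [ 0.49003356 -0.10454212  0.07327401] 8.6
```

>>> {"name": "move_arm", "arguments": {"motion": [[[0, 0, -0.005], 0], [[0, 0, -0.01], 0], [[0, 0, -0.01], 0], [[0, 0, -0.01], 0]]}}

```text
time: 9.0
ee_pos: [0.4902, -0.1046, 0.0727]
orientation: [-0.007, 1.0, 0.0, 0.0]
force: [-4.2, 1.9, 9.7]
opening: -0.0001
finger_force: 5.2
```

View pics/press4.png

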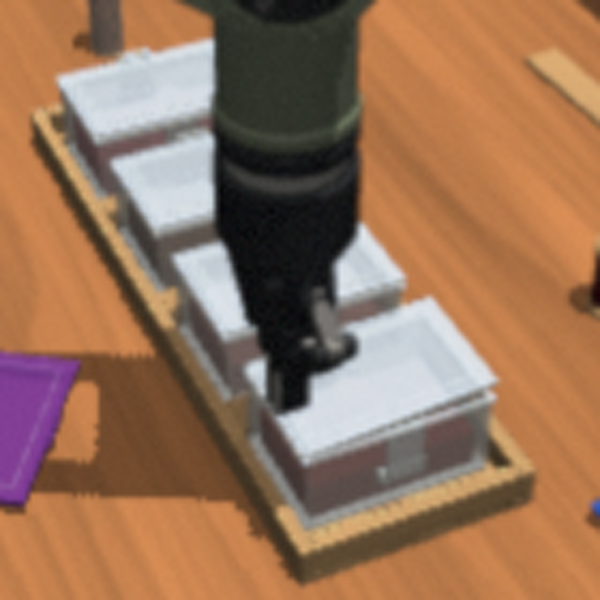

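The lid at y=-0.104 rocks: its far end is raised at (495,380) in the crop, and it became firm only at 72.7 mm. Now I'll press its middle slowly.

>>> {"name": "move_arm", "arguments": {"motion": [[[0, 0, 0.05], 0], [[0, 0, 0.1], 0], [[0.13, 0, 0.1], 0], [[0.26, 0.004, 0.1], 0], [[0.26, 0.004, 0.08], 0], [[0.26, 0.004, 0.05], 0], [[0.26, 0.004, 0.035], 0], [[0.26, 0.004, 0.025], 0], [[0.26, 0.004, 0.02], 0], [[0.26, 0.004, 0.02], 0]]}}

```text
time: 10.0
ee_pos: [0.541, -0.1039, 0.0756]
orientation: [-0.007, 1.0, 0.0, -0.001]
force: [-2.0, 0.8, 3.4]
opening: 0.0001
finger_force: 1.9
```

>>> {"name": "move_arm", "arguments": {"motion": [[[0, 0, -0.001], 0], [[0, 0, -0.002], 0], [[0, 0, -0.003], 0], [[0, 0, -0.004], 0], [[0, 0, -0.005], 0], [[0, 0, -0.005], 0]]}}

```text
time: 10.6
ee_pos: [0.5415, -0.1038, 0.0753]
orientation: [-0.007, 1.0, 0.0, -0.0]
force: [-4.4, 1.0, 9.2]
opening: 0.0
finger_force: 4.3
```

>>> {"name": "move_arm", "arguments": {"motion": [[[0, 0, -0.001], 0], [[0, 0, -0.002], 0], [[0, 0, -0.003], 0], [[0, 0, -0.004], 0], [[0, 0, -0.005], 0], [[0, 0, -0.006], 0], [[0, 0, -0.006], 0], [[0, 0, -0.006], 0]]}}

```text
time: 11.4
ee_pos: [0.5415, -0.1036, 0.074]
orientation: [-0.007, 1.0, 0.0, -0.0]
force: [-3.9, 1.6, 8.8]
opening: 0.0003
finger_force: 4.2
```

It's yielding, so I'll keep going.

>>> {"name": "move_arm", "arguments": {"motion": [[[0, 0, -0.002], 0], [[0, 0, -0.004], 0], [[0, 0, -0.006], 0], [[0, 0, -0.008], 0], [[0, 0, -0.01], 0], [[0, 0, -0.012], 0], [[0, 0, -0.013], 0], [[0, 0, -0.013], 0]]}}

```text
time: 12.2
ee_pos: [0.5416, -0.1039, 0.072]
orientation: [-0.007, 1.0, 0.0, -0.0]
force: [-5.0, 2.7, 11.8]
opening: -0.0001
finger_force: 5.9
```

It's home at 72.0 mm. I'll lift off, touch again at 73.4 mm to verify, then retract.

>>> {"name": "move_arm", "arguments": {"motion": [[[0, 0, 0.05], 0], [[0, 0, 0.05], 0], [[-0.26, 0, 0.05], 0], [[-0.26, 0, 0.05], 0], [[-0.26, 0, 0.03], 0], [[-0.26, 0, 0.02], 0], [[-0.26, 0, 0.016], 0], [[-0.26, 0, 0.016], 0], [[-0.26, 0, 0.016], 0], [[-0.26, 0, 0.016], 0]]}}

```text
time: 13.2
ee_pos: [0.4905, -0.104, 0.0739]
orientation: [-0.007, 1.0, -0.0, 0.0]
force: [-0.3, 0.4, 0.6]
opening: 0.0001
finger_force: 0.0
```

```bash
python3 - <<'E'
from h import *
for i in range(3):
    r.read_camera("side"); s=r.read_state();print(s["ee_pos"][2],s["finger_force"],s["force"][2])
E
```

```text
0.0738163391286093 0.0 -0.8008183794718549
0.07379676615370291 0.0 0.6560189822851542
0.07376444210903153 0.0 -0.3642331542783069
```

>>> {"name": "move_arm", "arguments": {"motion": [[[0, 0, 0.2], 0], [[0, 0, 0.45], 0], [[-0.2, 0.2, 0.7], 0], [[-0.4, 0.4, 0.7], 0], [[-0.4, 0.6, 0.7], 0], [[-0.4, 0.8, 0.7], 0], [[-0.4, 0.8, 0.7], 0], [[-0.4, 0.8, 0.7], 0]]}}

```text
time: 14.15
ee_pos: [0.4097, 0.0571, 0.2139]
orientation: [-0.009, 1.0, -0.0, 0.0]
force: [0.4, -0.7, -0.0]
opening: 0.0
finger_force: 0.0
```

```bash
python3 - <<'E'
from h import *
p=r.read_camera("side"); s=r.read_state();print(s["time"],s["ee_pos"])
cv2.imwrite("pics/end.png",cv2.resize(p["image"][125:265,180:320,::-1],(600,600),interpolation=2))
E
```

```text
14.2 [0.41000657 0.05607939 0.21377902]
```

View pics/end.png

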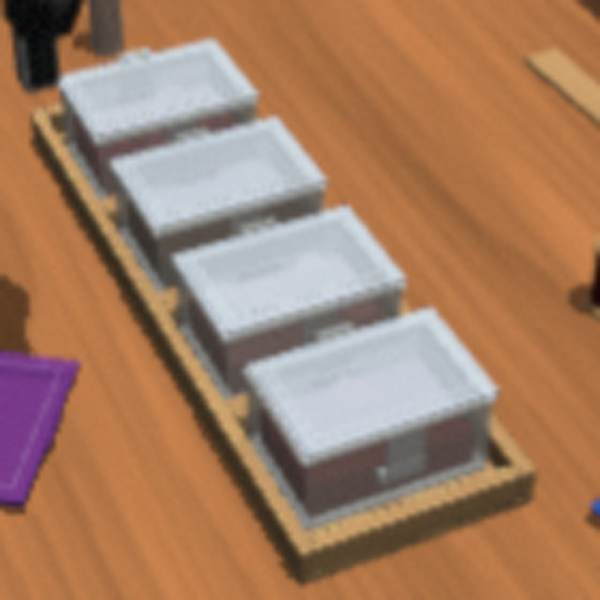

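All four lids lie flat. The last one, at (370,385), is now down on its rim like the others, and pressing its end at 73.8 mm met nothing.

```bash
python3 -c "
from plant import r
print(r.job_done())"
```

```text
the job is handed in; nothing more can be done
None
```

The unclipped lid was the one at the tray's y = -168 mm end: it rocked when I pressed its end, I pressed it home in the middle, all four lids now lie flat, and the job is handed in (no verdict came back).

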